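Hold a spice-rack rail against its side panel for screwing

ROBOT

A 6-joint arm with a two-finger parallel gripper is mounted at the origin on a cart in front of the work surface, level with it; the furniture and walls round the work are solid. World frame = base frame: x ahead of the robot, y to its left, z up, the work surface at z = 0. Lengths are in m, angles in rad, forces in N, time in s.
With the tool pointing down it reaches from about 0.275 to 0.875 m from the base axis. Payload 12.5 kg.
Tool frame: the origin (TCP) lies at the very end of the fingers, on their centre line; the grasp point (between the pads) lies 19 mm behind it; z points along the fingers, y is the line along which they close (so a half turn about z gives the same grasp; the last joint's range is limited). The gripper opens to 85 mm and grips with 20 to 120 N. Pads are 22 mm wide; open, the fingers measure 114 mm over their backs; the gripper's body (76 mm by 85 mm) begins 54 mm behind the grasp point. The pads swing forward as they close: fully open they stand 13 mm farther back than shut.
Start: joints at [1.025, 0.351, 1.652, -0, 1.139, -0.085], TCP at [0.245, 0.493, 0.231] pointing down, gripper open.
Joint ranges: [-2.75, 2.75], [-0.79, 2.1], [0.01, 2.65], [-1.57, 4.71], [0.07, 3.14], [-2.87, 2.87]. Speed limits (rad/s): [2.22, 2.22, 2.79, 3.14, 3.14, 3.14].

INTERFACE

Orientations are given as a 3x3 rotation matrix whose columns are the frame's x, y, z axes.
In Python, from bench import manip gives the robot as it stands. Calls block until the motion is done:
- manip.move_ptp(position, orientation): joint-space move of the TCP to a pose.
- manip.move_l(position, attitude=None, max_speed=0.15): straight line of the TCP; attitude=None keeps the orientation; max_speed is the mean speed in m/s.
- manip.move_j(angles): joint-space move.
- manip.set_gripper(opening, effort=None): opening from 0.0 (shut) to 1.0 (fully open); effort is the grip in N (None keeps the last); returns when the fingers have stopped.
- manip.dwell(seconds).
- manip.inverse_kinematics(position, orientation): joint angles nearest the present ones, or None.
- manip.grab_frame(name): name is "scene" or "top" or "wrist"; returns (picture, depth): 480x640x3 uint8, red, green, blue; 480x640 float32, m along the optical axis (not along the pixel's ray), 0 where there is no reading.
- manip.get_calibration(name): a dict with "camera_matrix" (3x3 intrinsics, pixels), "R" (3x3) and "t" (3): a world point X has camera coordinates R X + t. Camera axes: x right, y down, z forward; pixel columns grow to the right and rows downward; lengths in m; the calibration is good to about 2 mm. A picture is of the moment at which its call begins: read the wrist's pose just before it. get_calibration takes no time and is no camera call; for the wrist camera it gives the pose at the moment of the call.
A pose or a line that the arm cannot do raises manip.Unreachable and nothing moves.
- manip.sign_off(): hands the job in; it is judged then, once.
Trained networks look in the newest picture that a camera, given by its name, has taken for a name from the list of things; names that differ only in an ending like _2 or _b are one class to them, and where a whole thing is asked for, a point or a joint stands for the part that bears it (a point fixed in the world has none). Each returns a list of dicts, best first, with "confidence" (0 to 1); they miss things now and then, are a little off and sometimes report something else, mostly with a low value. They report only what shows in the picture. A call takes as long as a camera call.
- manip.look_for(camera, name): "at" ([x, y, z] in m, in world coordinates, good to about 4 mm: the middle of the surface that is visible of it).
Readings, each from a call of its own:
- manip.current_time(): time.
- manip.current_qpos(): joint angles.
- manip.current_joint_vel(): joint speeds.
- manip.current_joint_torque(): joint torques, N m.
- manip.current_ee_pos(): TCP position.
- manip.current_tcp_rot(): TCP orientation.
- manip.current_force(): force on the tool from outside, world axes, zero at the start.
- manip.current_ft_torque(): the same for the moment, N m.
- manip.current_grip_width(): opening from 0.0 (shut) to 1.0 (fully open).
- manip.current_grip_force(): force on a finger pad.
Only numpy, scipy, OpenCV 4.12 (cv2) and the standard library are available. Lean on these libraries where they do the work, as an engineer would, in place of code of your own. Each camera call takes 0.05 s, during which the arm holds its last target. There are 200 camera calls.

TASK

Act as the third hand while a spice rack is screwed together: pick up the light oak rail (not the dark walnut one), carry it to the jig and, holding it in the air, level and square to the light oak side panel, press one of its ends inside the black outline on the panel until the brass pointer stands in the green field of the scale, never letting the pointer reach the red. Finish holding the rail there with that steady push, without letting go, and leave the other things where they are.

Things in the scene. Friction and masses are not known exactly. Their poses are not given: they have to be found in the camera images.
- oak_rail: loose light oak bar, 150 (its x) x 24 (its y) x 36 mm (its z), about 0.1 kg, a dark slot drawn along its top; lies on the worktop on its 24 mm wide underside; origin at the centre of its underside; either end may be used. Wall cabinets hang over the back of the worktop from about 0.6 m ahead of the robot: swing the arm round folded in
- rail_end_a (a point): centre of the oak rail's end face at its -x end (75 mm from the middle, 18 mm above the underside); axes as the rail's
- rail_end_b (a point): centre of the oak rail's end face at its +x end; axes as the rail's
- walnut_rail: loose dark walnut bar of the same size and shape as the oak rail, spare, to be left alone; origin at the centre of its underside
- jig: fixed assembly jig: plywood base 125 x 120 x 14 mm behind the panel (under the place where the rail is held there is only the worktop), rods with springs, at the left a white scale at 99 mm height with a green and then a red field. Origin on the worktop under the middle of the panel's front face at rest; x is the direction to press in (roughly away from the robot), z up
- panel_mark (a point): centre of the black outline (inside 40 wide x 52 mm high) on the front of the upright light oak panel, 60 mm above the worktop, midway across. The panel is 14 thick x 110 wide, its foot 17 mm and its top 102 mm above the worktop (brass pointer on top to 105 mm). Moves with the panel; x points into the panel (pressing direction), z up
- side_panel (a joint): travel in m of the panel on its springs along the jig's x: 0 at rest, 0.024 at the end stop. The springs push back with 700 N/m, no preload (0.012 m = about 8.4 N). Pointer in the green field from 0.008 to 0.016 (5.6 to 11.2 N), at the red from 0.019; the panel springs back when let go
- screwdriver: loose screwdriver, lying; bystander
- salt_shaker: loose glass salt shaker, 44 mm across, 90 mm high; bystander; origin under its middle
- spice_jar: loose glass spice jar with a yellow cap, 42 mm across, 96 mm high; bystander; origin under its middle
- garlic_bulb: loose garlic bulb, 56 mm; bystander; origin under its middle
- artichoke: loose green artichoke, about 70 mm; bystander; origin under its middle

How it is judged:
On the way:
1. the oak rail is lifted clear of the worktop in the gripper, the panel still at rest (height (world z) of oak_rail above 0.02 m and contact force between the fingers and oak_rail above 2 N and value of joint side_panel below 0.002 m), for 0.2 s.
At the end, for the whole second after the job is handed in: Oak rail gripped, over 20 mm above the worktop, level and square within 5 degrees; one end on the panel within 9 mm of the outline's centre; panel travel 8 to 16 mm, contact force 4 to 14 N, steady (rail 10, panel 4 mm/s); gripper not on the panel (((y of rail_end_a in the frame of panel_mark between -0.009 and 0.009 m and z of rail_end_a in the frame of panel_mark between -0.009 and 0.009 m and x of rail_end_a in the frame of panel_mark between -0.005 and 0.005 m) or (y of rail_end_b in the frame of panel_mark between -0.009 and 0.009 m and z of rail_end_b in the frame of panel_mark between -0.009 and 0.009 m and x of rail_end_b in the frame of panel_mark between -0.005 and 0.005 m)) and value of joint side_panel between 0.008 and 0.016 m and contact force between oak_rail and side_panel between 4 and 14 N and angle between the x axis of oak_rail and the x axis of panel_mark, either way round below 0.09 rad and angle between oak_rail's own z axis and vertical below 0.09 rad and contact force between the fingers and oak_rail above 2 N and contact force between each of the arm, the fingers and side_panel below 0.5 N and height (world z) of oak_rail above 0.02 m and linear speed of oak_rail below 0.01 m/s and velocity of joint side_panel between -0.004 and 0.004 m/s); the arm keeps its last pose, push and grip.
It fails at once if the pointer reaches the red field (travel over 19 mm) (value of joint side_panel above 0.019 m).
It fails at once if a bystander (walnut rail, screwdriver, salt shaker, spice jar, garlic, artichoke) is moved more than 30 mm (distance of any of walnut_rail, screwdriver, salt_shaker, spice_jar, garlic_bulb, artichoke from where it was at the start of the episode above 0.03 m).
It also fails if it takes over 48 s, if anything falls off the work surface, if the arm or the gripper's body presses on something with over 40 N, if the wrist force passes 120 N, or if a joint passes its speed limit or range.

## Working session

There is one attempt and no reset: what is moved stays moved. The work goes in short steps, each a Python script; the robot and the scene stay as the last script left them, time stands still between calls to the robot, and variables do not carry over. Pictures are saved under pics/ and viewed, at most 10 in all, crops included, and the job is handed in when it is done.

```bash
mkdir -p pics; ls; python3 - <<'E'
from bench import manip
import cv2,numpy as np
for c in ("top","scene"):
    p,d=manip.grab_frame(c); cv2.imwrite(f"pics/{c}0.png",p[:,:,::-1]); np.savez(f"{c}0.npz",p=p,d=d,**manip.get_calibration(c))
    for n in ("oak_rail","walnut_rail","jig","side_panel","screwdriver","salt_shaker","spice_jar","garlic_bulb","artichoke"):
        r=manip.look_for(c,n); print(c,n,[(np.round(x["at"],3).tolist(),round(x["confidence"],2)) for x in r[:3]])
print(manip.current_time())
E
```

```text
bench.py
pics
top oak_rail [([0.448, -0.185, 0.035], 0.79)]
top walnut_rail [([0.43, -0.329, 0.037], 0.78), ([0.526, -0.489, 0.05], 0.66)]
top jig [([0.58, 0.032, 0.036], 0.71)]
top side_panel [([0.526, 0.017, 0.08], 0.88)]
top screwdriver [([0.397, -0.57, 0.022], 0.64)]
top salt_shaker [([0.66, -0.2, 0.076], 0.7)]
top spice_jar [([0.639, -0.287, 0.097], 0.72)]
top garlic_bulb [([0.645, -0.42, 0.04], 0.77)]
top artichoke []
scene oak_rail [([0.44, -0.194, 0.032], 0.62)]
scene walnut_rail [([0.428, -0.339, 0.026], 0.72), ([0.653, -0.211, 0.05], 0.56)]
scene jig [([0.539, 0.008, 0.047], 0.79)]
scene side_panel [([0.523, 0.0, 0.062], 0.85), ([0.39, -0.584, 0.022], 0.28)]
scene screwdriver [([0.389, -0.587, 0.019], 0.83), ([0.652, -0.21, 0.047], 0.65)]
scene salt_shaker [([0.655, -0.209, 0.049], 0.57)]
scene spice_jar [([0.639, -0.303, 0.056], 0.96)]
scene garlic_bulb [([0.636, -0.436, 0.035], 0.91)]
scene artichoke [([0.521, -0.508, 0.042], 0.91), ([0.427, -0.337, 0.028], 0.33)]
1.0
```

View pics/top0.png

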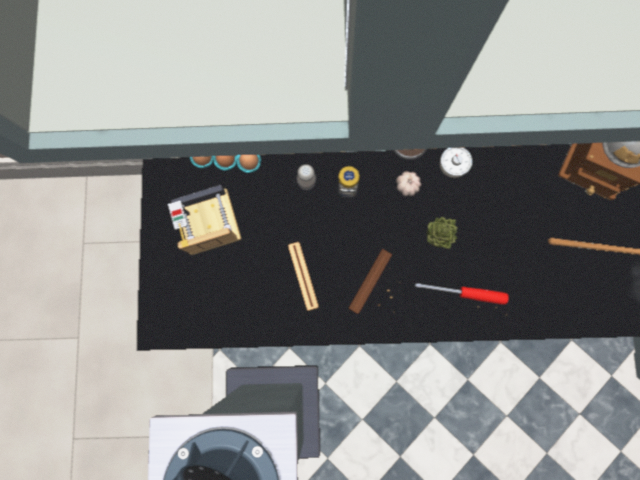

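View pics/scene0.png

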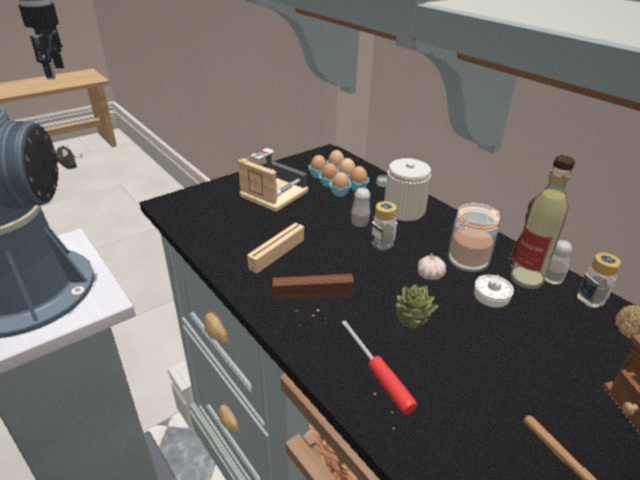

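The top view shows the oak rail from about (295,243) to (313,308) and the walnut rail at (370,280). The jig panel's front edge runs about (180,252)–(241,239), with its scale at (178,213). In the scene view the outline is on the panel at (260,182). Next I'll measure with depth.

```bash
cat > h.py <<'E'
import numpy as np,cv2
def cloud(d,K,R,t):
    v,u=np.mgrid[:d.shape[0],:d.shape[1]]
    P=np.stack([(u-K[0,2])/K[0,0]*d,(v-K[1,2])/K[1,1]*d,d],-1)
    W=(P-t)@R; W[d==0]=np.nan
    return W
def rect(xy):
    (c,s,a)=cv2.minAreaRect((xy*1000).astype(np.float32)); b=cv2.boxPoints((c,s,a))/1000
    e=[b[1]-b[0],b[2]-b[1]]; e.sort(key=np.linalg.norm); L=e[1]; L=L*np.sign(L[0])
    return np.array(c)/1000,np.array(sorted(s)),np.degrees(np.arctan2(L[1],L[0]))
E
python3 - <<'E'
from h import *
from bench import manip
for c in("top","scene"):
    z=np.load(c+"0.npz"); W=cloud(z["d"],z["camera_matrix"],z["R"],z["t"]); p=z["p"].astype(int)
    print(c,"cam at",-z["R"].T@z["t"])
    def sel(x0,x1,y0,y1,z0,z1): return (W[...,0]>x0)&(W[...,0]<x1)&(W[...,1]>y0)&(W[...,1]<y1)&(W[...,2]>z0)&(W[...,2]<z1)
    m=sel(.35,.56,-.26,-.12,.03,.043); P=W[m]; print("rail",m.sum(),P.mean(0),rect(P[:,:2]))
    m=sel(.45,.60,-.08,.10,.095,.112); P=W[m]; print("paneltop",m.sum(),P.mean(0),rect(P[:,:2]))
    m=sel(.45,.60,-.08,.10,.02,.095); P=W[m]; print("front",m.sum(),np.nanmin(P,0),np.nanmax(P,0))
k=manip.get_calibration("wrist"); R=manip.current_tcp_rot();print("wristcam in tool",R.T@(-k["R"].T@k["t"]-manip.current_ee_pos()),k["R"]@R)
E
```

```text
top cam at [ 0.35583379 -0.24957296  1.029996  ]
rail 747 [ 0.44669182 -0.18343477  0.03690171] (array([ 0.44784576, -0.18292238]), array([ 24.0976963 , 150.06713867]), np.float32(15.336128))
paneltop 698 [0.54714713 0.04237551 0.10144482] (array([0.56597186, 0.02810215]), array([ 97.22190857, 109.29167175]), np.float32(-74.75695))
front 665 [ 0.5056445  -0.03668757  0.02008415] [0.59984197 0.07973417 0.09476923]
scene cam at [-0.00136592 -0.89995506  0.62103815]
rail 549 [ 0.44229509 -0.18915705  0.0334692 ] (array([ 0.44451837, -0.18653029]), array([ 27.65917778, 151.04541016]), np.float32(15.125462))
paneltop 279 [0.54100524 0.0331107  0.09842238] (array([0.56438519, 0.02386689]), array([100.12755585, 109.81239319]), np.float32(-75.00384))
front 1206 [ 0.50326329 -0.0422849   0.02003528] [0.59994419 0.08295929 0.09499407]
wristcam in tool [ 0.06685588 -0.00068884 -0.14357406] [[-8.71100528e-05  9.99999346e-01 -1.14020982e-03]
 [-9.63974472e-01 -3.87261647e-04 -2.65994487e-01]
 [-2.65994755e-01  1.07596237e-03  9.63973876e-01]]
```

```bash
cat >> h.py <<'E'
def tool(yaw,back=True):
    a=np.radians(yaw)+(np.pi if back else 0); x=np.array([np.cos(a),np.sin(a),0]); z=np.array([0,0,-1.])
    return np.stack([x,np.cross(z,x),z],1)
E
python3 - <<'E'
from h import *
from bench import manip
for b in(True,False):
    for p in((.447,-.183,.25),(.447,-.183,.005),(.43,0,.2),(.445,0,.047)):
        q=manip.inverse_kinematics(p,tool(15.3,b)); print(b,p,None if q is None else np.round(q,2))
E
```

```text
True (0.447, -0.183, 0.25) [-0.49  0.21  1.8  -0.    1.14 -2.32]
True (0.447, -0.183, 0.005) [-0.49  0.6   1.96 -0.    0.57 -2.32]
True (0.43, 0, 0.2) [-0.11  0.17  1.98 -0.    0.99 -1.95]
True (0.445, 0, 0.047) [-0.1   0.47  2.05 -0.    0.62 -1.94]
False (0.447, -0.183, 0.25) [-0.49  0.21  1.8  -0.    1.14  0.82]
False (0.447, -0.183, 0.005) [-0.49  0.6   1.96 -0.    0.57  0.82]
False (0.43, 0, 0.2) [-0.11  0.17  1.98 -0.    0.99  1.2 ]
False (0.445, 0, 0.047) [-0.1   0.47  2.05 -0.    0.62  1.2 ]
```

```bash
python3 - <<'E'
from h import *
from bench import manip
manip.move_ptp((.43,0,.25),tool(15.3)); 
for n,pos in(("jig",None),("rail",(.447,-.183,.25))):
    if pos is not None: manip.move_ptp(pos,tool(15.3))
    manip.dwell(.3); k=manip.get_calibration("wrist"); p,d=manip.grab_frame("wrist")
    cv2.imwrite(f"pics/w_{n}.png",p[:,:,::-1]); np.savez(f"w_{n}.npz",p=p,d=d,**k)
    W=cloud(d,**{a:b for a,b in zip("KRt",(k["camera_matrix"],k["R"],k["t"]))})
    def sel(x0,x1,y0,y1,z0,z1): return (W[...,0]>x0)&(W[...,0]<x1)&(W[...,1]>y0)&(W[...,1]<y1)&(W[...,2]>z0)&(W[...,2]<z1)
    if n=="rail":
        m=sel(.35,.56,-.26,-.12,.03,.043); P=W[m]; print("rail",m.sum(),P.mean(0),rect(P[:,:2]))
    else:
        m=sel(.45,.56,-.08,.10,.03,.095); P=W[m]; print(m.sum(),P.mean(0))
        # front plane fit, robust
        for i in range(8):
            A=np.c_[P[:,1],np.ones(len(P))]; s=np.linalg.lstsq(A,P[:,0],rcond=None)[0]; r=P[:,0]-A@s
            P=P[abs(r)<max(.003,2*np.median(abs(r)))]
        print("front x=%.4f*y+%.4f"%tuple(s),"yaw",np.degrees(np.arctan(-s[0])),len(P),P.min(0),P.max(0),P.mean(0))
    print(manip.current_time(),manip.current_force())
E
```

```text
2941 [0.51971848 0.01407561 0.06527103]
front x=-0.2841*y+0.5235 yaw 15.859119964594816 2931 [ 0.50473778 -0.03808468  0.03003215] [0.53559461 0.0672871  0.09499475] [0.51958364 0.01389802 0.06535699]
3.2583 [0.06580931 0.63556422 0.01535424]
rail 3331 [ 0.44334122 -0.18627726  0.03703198] (array([ 0.44753186, -0.18514552]), array([ 23.77135277, 148.94650269]), np.float32(15.040421))
4.375 [ 0.74094538 -0.23823036  0.20161349]
```

View pics/w_jig.png

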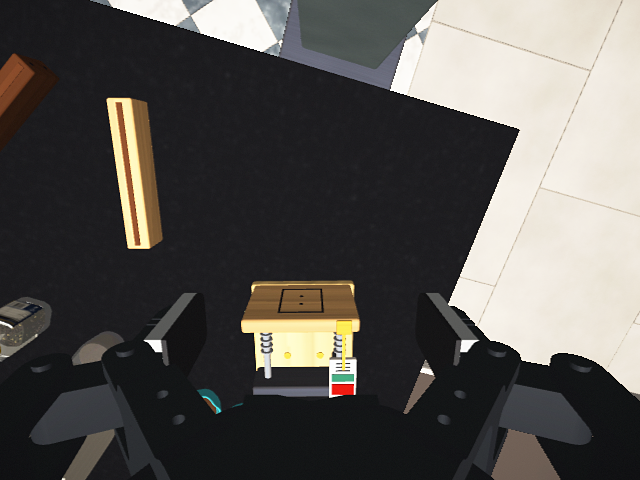

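View pics/w_rail.png

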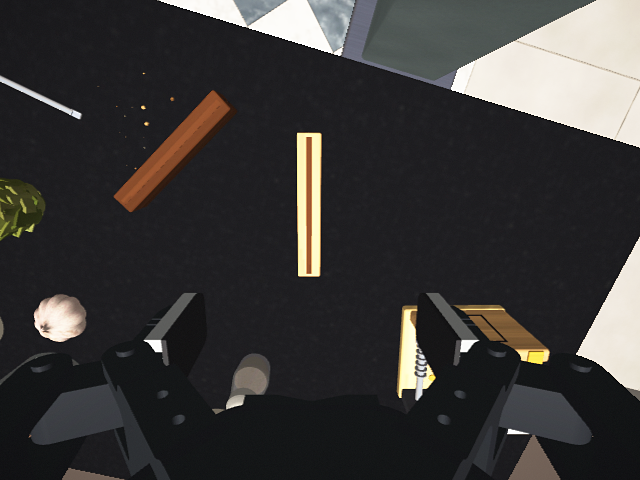

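The wrist view at the jig shows the outline at about cols 280–323, rows 289–312, and the panel at cols 242–359. The rail view shows the oak rail standing at col 309, rows 133–276, between the fingers. I'll fix the mark's position, then grasp and lift.

```bash
python3 - <<'E'
from h import *
from bench import manip
z=np.load("w_jig.npz"); W=cloud(z["d"],z["camera_matrix"],z["R"],z["t"])
n=np.array([np.cos(np.radians(15.4)),np.sin(np.radians(15.4)),0]); l=np.array([-n[1],n[0],0])
q=W[298:303,298:305].reshape(-1,3).mean(0); print("mark px",q,"n",q@n,"l",q@l)
m=(abs(W@n-q@n)<.006)&(W[...,2]>.035)&(W[...,2]<.09); P=W[m]; print("n by height",[ (P[(P[:,2]>a)&(P[:,2]<a+.015)]@n).mean().round(4) for a in(.035,.05,.065)],"l edges",np.percentile(P@l,[.5,50,99.5]),"z",P[:,2].min())
g=z["p"].astype(int).sum(-1); dark=(g<200)&m; rows,cols=np.where(dark); D=W[dark]; print("outline",len(D),rows.min(),rows.max(),cols.min(),cols.max(),"l",np.percentile(D@l,[1,99]),"z",np.percentile(D[:,2],[1,99]))
a=np.linalg.lstsq(np.c_[P@l,P[:,2],np.ones(len(P))],P@n,rcond=None)[0]; print("residual yaw deg",-np.degrees(a[0]),"tilt",a[1])
T=tool(15.2)
p=np.array([.4475,-.1845,0])
manip.move_l(p+[0,0,.06],T,.2); manip.move_l(p+[0,0,.006],T,.08)
manip.set_gripper(0.,60); print(manip.current_grip_width(),manip.current_grip_force(),manip.current_force())
manip.move_l(p+[0,0,.06],T,.08); manip.dwell(.3)
k=manip.get_calibration("wrist"); pic,d=manip.grab_frame("wrist"); cv2.imwrite("pics/w_held.png",pic[:,:,::-1]); np.savez("w_held.npz",p=pic,d=d,**k)
W=cloud(d,k["camera_matrix"],k["R"],k["t"]); print(manip.current_ee_pos(),manip.current_grip_force(),manip.current_force(),manip.current_time())
for c in("top","scene"):
    pic,d=manip.grab_frame(c); k=manip.get_calibration(c); np.savez(c+"1.npz",p=pic,d=d,**k)
cv2.imwrite("pics/scene1.png",pic[:,:,::-1])
E
```

```text
mark px [0.51961753 0.01389041 0.06169941] n 0.5046495570047742 l -0.12459593746957968
n by height [np.float64(0.5046), np.float64(0.5046), np.float64(0.5046)] l edges [-0.1781748  -0.12459956 -0.07104019] z 0.03500323523206044
outline 228 289 313 244 323 l [-0.17844411 -0.10252807] z [0.03518183 0.08964344]
residual yaw deg 0.463136321355179 tilt -0.0018502297276973279
0.27194203267197115 59.50591027736664 [-0.94818329  0.59743935  6.05110226]
[ 0.44741226 -0.18446133  0.05978031] 58.745166063308716 [-0.28972393  0.48982011 -1.52380249] 8.0667
```

View pics/w_held.png

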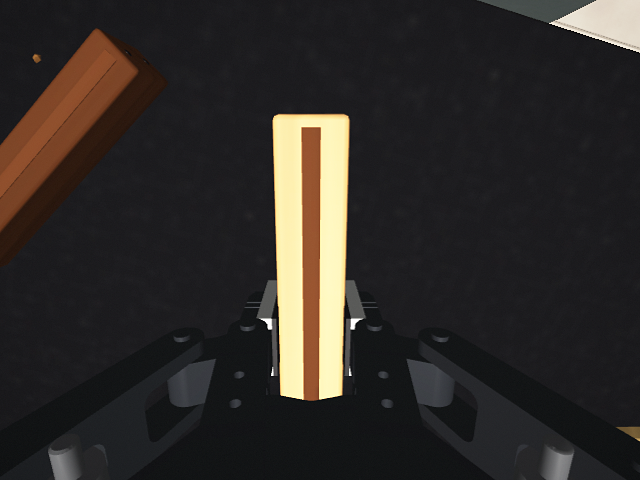

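View pics/scene1.png

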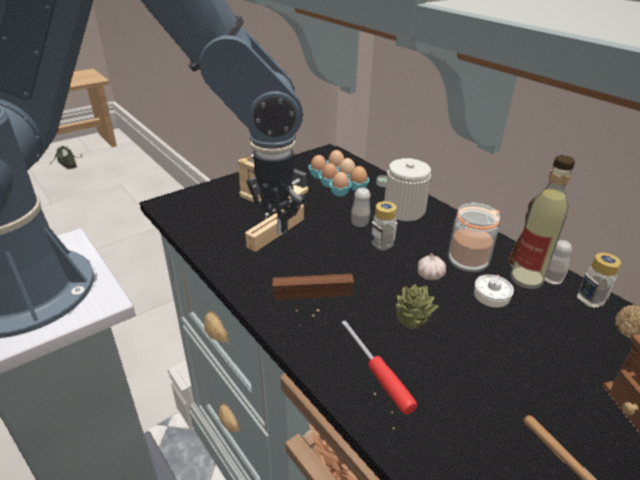

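The oak rail is held level, slot up, with its near end at about (311,117) in the wrist view. The other things haven't moved. Now I'll measure the rail's pose in the hand.

```bash
python3 - <<'E'
from h import *
a=np.radians(15.2); n=np.array([np.cos(a),np.sin(a),0]); l=np.array([-n[1],n[0],0])
tcp=np.array([ 0.4474,-0.1845,0.0598])
for f in("w_held","top1","scene1"):
    z=np.load(f+".npz"); W=cloud(z["d"],z["camera_matrix"],z["R"],z["t"])-tcp; p=z["p"].astype(int)
    N,L,Z=W@n,W@l,W[...,2]
    br=(p[...,0]>130)&(p[...,0]-p[...,2]>25)
    m=br&(abs(L)<.02)&(abs(N)<.1)&(Z>.015)&(Z<.045)
    if not m.any(): print(f,"none"); continue
    s=np.linalg.lstsq(np.c_[N[m],L[m],np.ones(m.sum())],Z[m],rcond=None)[0]; sl=np.polyfit(N[m],L[m],1)
    print(f,m.sum(),"N",np.percentile(N[m],[.5,99.5]),"L",np.percentile(L[m],[1,99]),"z fit",s,"yaw",np.degrees(sl[0]))
E
```

```text
w_held 19635 N [-0.07506238  0.02584889] L [-0.01220634  0.01089538] z fit [ 1.04590653e-03 -5.78822179e-05  3.06394790e-02] yaw 0.0432020559332693
top1 35 N [-0.07437682 -0.06111475] L [-0.01062228  0.0025633 ] z fit [0.31995963 0.11092482 0.0527311 ] yaw -26.68877975010585
scene1 454 N [-0.07703244  0.06870728] L [-0.0145822   0.01194236] z fit [2.47370153e-06 2.27086316e-01 2.61357026e-02] yaw -0.4466174470983264
```

```bash
python3 - <<'E'
from h import *
from bench import manip
a=np.radians(15.7); n=np.array([np.cos(a),np.sin(a),0]); l=np.array([-n[1],n[0],0])
mark=np.array([.5196,.0139,.0]); T=tool(15.7)
base=mark-n*.075+l*.0006+[0,0,.0474]
manip.move_l(base-n*.05+[0,0,.012],T,.15); manip.move_l(base-n*.02,T,.08); manip.dwell(.5)
f0=np.mean([manip.current_force() for _ in range(5)],0); print("f0",f0,manip.current_ee_pos()-(base-n*.02),manip.current_time())
F=0
for s in np.arange(-.016,.0201,.002):
    manip.move_l(base+n*s,T,.03); manip.dwell(.15)
    F=-(np.mean([manip.current_force() for _ in range(3)],0)-f0)@n
    print(round(s,4),round((manip.current_ee_pos()-base)@n,4),round(F,2),round(manip.current_grip_force(),1))
    if F>4.0 : break
print(manip.current_force()-f0,manip.current_time())
k=manip.get_calibration("wrist"); pic,d=manip.grab_frame("wrist"); cv2.imwrite("pics/w_p.png",pic[:,:,::-1])
pic,d=manip.grab_frame("scene"); cv2.imwrite("pics/s_p.png",cv2.resize(pic[120:260,180:340,::-1],None,fx=4,fy=4,interpolation=2))
E
```

```text
f0 [-0.27198432  0.08156287 -1.20519207] [-3.12172557e-05 -3.63053233e-05  5.53154658e-05] 10.5167
-0.016 -0.0161 -0.21 58.8
-0.014 -0.014 -0.54 58.8
-0.012 -0.012 -0.5 58.8
-0.01 -0.01 -0.44 58.8
-0.008 -0.008 -0.24 58.8
-0.006 -0.006 -0.18 58.8
-0.004 -0.004 -0.69 58.8
-0.002 -0.002 -0.68 58.8
0.0 -0.0 0.07 58.8
0.002 0.0019 0.63 58.8
0.004 0.0038 2.49 58.8
0.006 0.0058 3.12 58.9
0.008 0.0077 4.78 58.9
[-4.60357913 -1.29536012  0.11279214] 15.75
```

View pics/s_p.png

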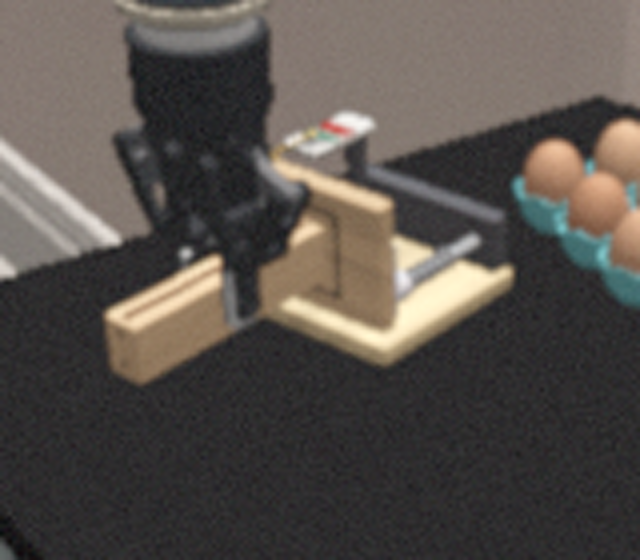

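View pics/w_p.png

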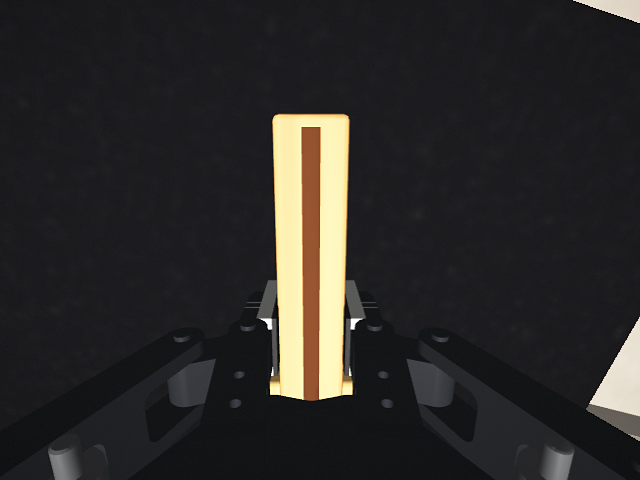

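The rail hasn't slipped in the hand. In the scene crop its end sits inside the outline, whose right edge is at about col 337, rows 210–298, with similar margins above and below. Force grows at about 700 N/m from contact, so I'll advance to roughly 8.2 N.

```bash
python3 - <<'E'
from h import *
from bench import manip
a=np.radians(15.7); n=np.array([np.cos(a),np.sin(a),0]); l=np.array([-n[1],n[0],0]); T=tool(15.7)
base=np.array([.5196,.0139,.0])-n*.075+l*.0006+[0,0,.0474]; f0=np.array([-.272,.082,-1.205])
for s in(.010,.0115,.0125):
    manip.move_l(base+n*s,T,.02); manip.dwell(.5)
    F=-(np.mean([(manip.dwell(.03),manip.current_force())[1] for _ in range(10)],0)-f0)@n
    print(s,(manip.current_ee_pos()-base)@n,F,manip.current_ft_torque(),manip.current_time())
    if F>8.6: break
z0=np.load("scene0.npz"); p,d=manip.grab_frame("scene"); cv2.imwrite("pics/s_q.png",cv2.resize(p[130:220,220:320,::-1],None,fx=6,fy=6,interpolation=2))
# panel travel from the scene depth: right part of the panel front, clear of the rail
def fr(d):
    W=cloud(d,z0["camera_matrix"],z0["R"],z0["t"]); L=W@l; N=W@n
    m=(abs(W[...,2]-.06)<.02)&(L>-.172)&(L<-.150)&(abs(N-.51)<.03); return m.sum(),np.median(N[m])
print(fr(z0["d"]),fr(d))
E
```

```text
0.01 0.009479324631084115 6.027256175535529 [-0.29263916  0.83084167  0.03771797] 16.9333
0.0115 0.010826299229196867 7.093574602420546 [-0.40602375  0.96330339 -0.02378149] 18.0167
0.0125 0.01172918881586024 7.517219789844254 [-0.46382697  0.99660535  0.0026255 ] 19.1
(np.int64(112), np.float64(0.5031238414713906)) (np.int64(99), np.float64(0.5145854233829243))
```

View pics/s_q.png

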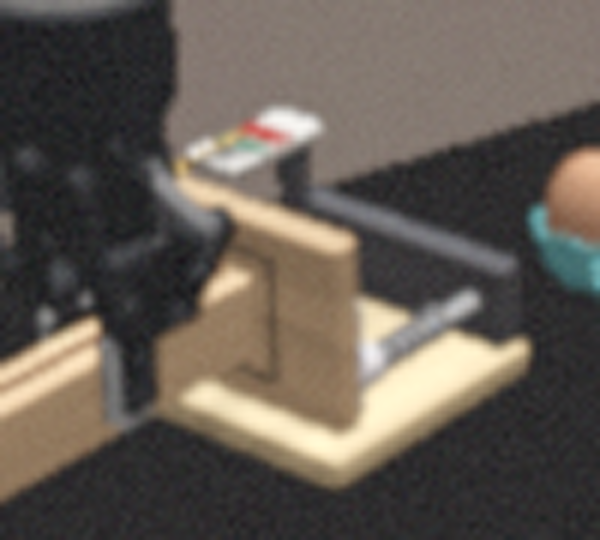

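The rail's end is inside the outline (right edge about col 272, bottom about row 380), and the pointer is in the green field at about (245,145). Depth gives 11.5 mm of travel and force gives 10.7 mm (7.5 N). Handing in.

```bash
python3 -c "
from bench import manip
print(abs(manip.current_joint_vel()).max(),manip.current_grip_force(),manip.sign_off())"
```

```text
the job is handed in; nothing more can be done
0.001227397987720506 59.18638229370117 None
```

I handed the job in with the oak rail held level and square in the outline, pressing the panel in about 11 mm (7.5 N, in the green field); the official verdict was not shown to me.

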